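Sweep used cuvettes into the catch tray

ROBOT

A 6-joint arm with a two-finger parallel gripper is mounted at the origin on the work surface. World frame = base frame: x ahead of the robot, y to its left, z up, the work surface at z = 0. Lengths are in mm, angles in rad, forces in N, time in s.
With the tool pointing down it reaches from about 300 to 875 mm from the base axis. Payload 6.4 kg.
Tool frame: the origin (TCP) lies at the very end of the fingers, on their centre line; the grasp point (between the pads) lies 19 mm behind it; z points along the fingers, y is the line along which they close (so a half turn about z gives the same grasp; the last joint's range is limited). The gripper opens to 88 mm and grips with 3 to 60 N. Pads are 18 mm wide; open, the fingers measure 123 mm over their backs; the gripper's body (75 mm by 187 mm) begins 45 mm behind the grasp point.
Start: joints at [-1.436, 0.181, 1.607, -0, 1.354, -0.206], TCP at [192.205, -541.939, 238.714] pointing down, gripper open.
Joint ranges: [-2.99, 2.99], [-0.89, 2.07], [0.3, 2.58], [-1.14, 4.28], [0, 2.63], [-3.12, 3.12]. Speed limits (rad/s): [2.57, 2.57, 3.01, 3.14, 3.14, 3.14].

INTERFACE

Orientations are given as a unit quaternion [x, y, z, w].
In Python, from plant import ctrl gives the robot as it stands.
- The arm moves only by the tool move_arm, never from a script. Its argument "deltas" is a list that holds one entry, the list of rows, each a list of 7 numbers: the turn, a rotation vector about the tool's x, y, z in rad, then the shift along the tool's x, y, z in mm, then the finger opening in mm, from 0 to 88.1. A call has 1 to 12 rows; each row shifts and turns the commanded pose from where the row before left it, along the tool's axes as they then stand; what a row does not reach is not made up. A row lasts 1/12 s, in which the tool goes at most 41.7 mm and 7.16 degrees, less where a joint would pass 70% of its speed; a pose out of reach is approached as far as the arm can. A call is refused whole if a number of a shift passes 41.7 or a number of a turn 0.125, either way. A call with a gripper value outside its range is refused whole. The fingers move at their own pace and stop on an object; "grip_force" is the grip in N (left out, the last holds). Time passes only in rows, so rows that do not move let the fingers close. It gives the time, the measured TCP pose, the force, the opening and the grip force at its end, in the units of the state.
- ctrl.observe(): the state, without advancing time (a new reading comes with each control period).
- ctrl.snapshot(name): name is "scene" or "top" or "wrist"; returns a dict with "frame" (480x640x3 uint8, red, green, blue), "depth" (480x640 float32, mm along the optical axis (not along the pixel's ray), 0 where there is no reading), "K" (3x3 intrinsics, pixels), "world_from_camera" (4x4, takes a point from camera to world coordinates). Camera axes: x right, y up, looking along -z (the intrinsics and any distortion apply to the point x, -y, -z); pixel columns grow to the right and rows downward; lengths in mm; the calibration is good to about 2 mm. A picture is of the moment at which its call begins.
- ctrl.sign_off(): hands the job in; it is judged then, once.
Trained networks look in the newest picture that a camera, given by its name, has taken for a name from the list of things; names that differ only in an ending like _2 or _b are one class to them, and where a whole thing is asked for, a point or a joint stands for the part that bears it (a point fixed in the world has none). Each returns a list of dicts, best first, with "conf" (0 to 1); they miss things now and then, are a little off and sometimes report something else, mostly with a low value. They report only what shows in the picture. A call takes as long as a camera call.
- ctrl.boxes_of(camera, query): "rect" ([centre column, centre row, width, height] in pixels, round what is visible of it).
- ctrl.silhouettes(camera, query): "mask" (480x640 bool, what is visible of it) and "rect" ([centre column, centre row, width, height] in pixels, round what is visible of it).
The state is a dict: "clock": time; "qpos": joint angles; "dq": joint speeds; "joint_efforts": joint torques, N m; "tcp_pos": TCP position; "eef_rot": TCP orientation; "wrist_force": force on the tool from outside, world axes, zero at the start; "wrist_torque": the same for the moment, N m; "width": finger opening in mm; "finger_force": force on a finger pad.
Only numpy, scipy, OpenCV 4.12 (cv2) and the standard library are available. Lean on these libraries where they do the work, as an engineer would, in place of code of your own. Each camera call takes 0.05 s, during which the arm holds its last target. There are 200 camera calls.

TASK

Clear the bench: with your fingertips, gently sweep the three used cuvettes (lilac, pink and purple) along the bench through the open front of the white catch tray, until each lies wholly inside on the tray floor and none pokes out over the front edge. Only push them: do not pick them up, pinch them or press down hard on them. Leave the brown vial that stands among them, and everything else on the bench, where it is.

Things in the scene. Friction and masses are not known exactly. Their poses are not given: they have to be found in the camera images.
- tray: White plastic catch tray fixed to the bench, left of the cuvettes. Origin: centre of its floor, at bench height. Inside: 240 mm along its x, 130 mm along its y. Walls 30 mm high, 5 mm thick at x = -120 and +120 mm and y = +65 mm. The -y side is the open front (no wall); it looks to the robot's right (world -y) within 0.25 rad. Floor 2 mm thick.
- tray_front (a point): Middle of the front edge of the tray floor, 65 mm from the tray's origin along its -y. Outside it a gentle ramp 20 mm long rises 2 mm from the bench to the floor.
- cuvette_a: Used square cuvette, pale lilac rigid plastic with a white end cap, 45 mm long (its x), 12.5 x 12.5 mm in section, about 15 g, lying loose on the bench, its length within 0.6 rad of world x. The cuvettes and the brown vial form a loose row along world x, about 70 mm apart, in any order. Origin: its centre, 6 mm above the bench. Slides under a light push.
- cuvette_a_end0 (a point): Centre of the tinted end face of cuvette_a (its own x = -22.5 mm).
- cuvette_a_end1 (a point): Centre of the white capped end face of cuvette_a (its own x = +22.5 mm).
- cuvette_b: Used square cuvette, bright pink-magenta rigid plastic with a white end cap, 45 mm long (its x), 12.5 x 12.5 mm in section, about 15 g, lying loose on the bench, its length within 0.6 rad of world x. The cuvettes and the brown vial form a loose row along world x, about 70 mm apart, in any order. Origin: its centre, 6 mm above the bench. Slides under a light push.
- cuvette_b_end0 (a point): Centre of the tinted end face of cuvette_b (its own x = -22.5 mm).
- cuvette_b_end1 (a point): Centre of the white capped end face of cuvette_b (its own x = +22.5 mm).
- cuvette_c: Used square cuvette, deep purple rigid plastic with a white end cap, 45 mm long (its x), 12.5 x 12.5 mm in section, about 15 g, lying loose on the bench, its length within 0.6 rad of world x. The cuvettes and the brown vial form a loose row along world x, about 70 mm apart, in any order. Origin: its centre, 6 mm above the bench. Slides under a light push.
- cuvette_c_end0 (a point): Centre of the tinted end face of cuvette_c (its own x = -22.5 mm).
- cuvette_c_end1 (a point): Centre of the white capped end face of cuvette_c (its own x = +22.5 mm).
- vial: Small brown glass vial with a white cap, 26 mm across and 52 mm tall, standing loose and upright in the same row as the cuvettes. Origin: centre of its underside. Must stay where it is.
- rack_magenta: Magenta tube rack, 75 (x) x 150 (y) x 45 mm (60 mm with tube lids), loose, behind the work area (far from the robot). Origin: centre of its underside. Bystander.
- rack_blue: Dark blue tube rack of the same size as the magenta one, loose, beside it. Origin: centre of its underside. Bystander.
- beaker: Glass beaker, 66 mm across, 70 mm tall, loose, at the far right. Origin: centre of its underside. Bystander.
- reagent: White plastic bottle with a blue cap, 60 mm across, 120 mm tall, loose, to the right of the cuvettes. Origin: centre of its underside. Bystander.

How it is judged (in metres and radians):
At the end, for the whole second after the job is handed in: Both ends of all three cuvettes are inside the tray walls and at least 2 mm behind the front edge of the floor, the cuvettes are at rest and not raised (centres below 30 mm), the vial is upright and within 12 mm of its start, and the other loose things are within 20 mm of theirs (y of cuvette_a_end0 in the frame of tray between -0.063 and 0.067 m and x of cuvette_a_end0 in the frame of tray between -0.122 and 0.122 m and y of cuvette_a_end1 in the frame of tray between -0.063 and 0.067 m and x of cuvette_a_end1 in the frame of tray between -0.122 and 0.122 m and height (world z) of each of cuvette_a, cuvette_b, cuvette_c below 0.03 m and linear speed of each of cuvette_a, cuvette_b, cuvette_c below 0.02 m/s and y of cuvette_b_end0 in the frame of tray between -0.063 and 0.067 m and x of cuvette_b_end0 in the frame of tray between -0.122 and 0.122 m and y of cuvette_b_end1 in the frame of tray between -0.063 and 0.067 m and x of cuvette_b_end1 in the frame of tray between -0.122 and 0.122 m and y of cuvette_c_end0 in the frame of tray between -0.063 and 0.067 m and x of cuvette_c_end0 in the frame of tray between -0.122 and 0.122 m and y of cuvette_c_end1 in the frame of tray between -0.063 and 0.067 m and x of cuvette_c_end1 in the frame of tray between -0.122 and 0.122 m and angle between vial's own z axis and vertical below 0.2 rad and distance of vial from where it was at the start of the episode below 0.012 m and distance of each of rack_magenta, rack_blue, beaker, reagent from where it was at the start of the episode below 0.02 m); the robot touches nothing.
It fails at once if a cuvette is lifted off the surface (its centre more than 30 mm up) (height (world z) of any of cuvette_a, cuvette_b, cuvette_c above 0.03 m).
It fails at once if a cuvette is pinched or pressed by the fingers with more than 18 N (contact force between any of cuvette_a, cuvette_b, cuvette_c and the fingers above 18 N).
It fails at once if the vial is moved by more than 12 mm or tipped (distance of vial from where it was at the start of the episode above 0.012 m or angle between vial's own z axis and vertical above 0.3 rad).
It fails at once if a rack, the beaker or the white bottle is moved by more than 20 mm (distance of any of rack_magenta, rack_blue, beaker, reagent from where it was at the start of the episode above 0.02 m).
It also fails if it takes over 67 s, if anything falls off the work surface, if the arm or the gripper's body presses on something with over 40 N, if the wrist force passes 120 N, or if a joint passes its speed limit or range.

## Working session

There is one attempt and no reset: what is moved stays moved. The work goes in short steps, Python scripts to look and compute and a tool call to move; the robot and the scene stay as the last step left them, time stands still between calls to the robot, and variables do not carry over. Pictures are saved under pics/ and viewed, at most 10 in all, crops included, and the job is handed in when it is done.

Besides the shell and the picture viewer there is one more tool, called after "Call:" as name([rows], argument=value, ...), one row to a line, values as JSON. move_arm: Moves the arm, as the interface text tells. Its arguments: {"type":"object","properties":{"deltas":{"type":"array"},"grip_force":{"type":"number"}},"required":["deltas"]}

```bash
mkdir -p pics; python3 - <<'E'
from plant import ctrl
import cv2,numpy as np
s=ctrl.observe(); print({k:np.round(v,3).tolist() for k,v in s.items()})
for n in ["scene","top"]:
    d=ctrl.snapshot(n); cv2.imwrite(f"pics/{n}0.png",d["frame"][:,:,::-1]); np.savez(f"{n}0.npz",**d)
    print(n,d["K"].tolist(),np.round(d["world_from_camera"],3).tolist())
    for q in ["tray","cuvette_a","cuvette_b","cuvette_c","vial"]:
        print(q,[(round(r["conf"],2),np.round(r["rect"]).tolist()) for r in ctrl.boxes_of(n,q)])
E
```

```text
{'clock': 0.0, 'qpos': [-1.436, 0.181, 1.608, 0.0, 1.354, -0.206], 'dq': [0.0, -0.001, 0.0, -0.0, 0.001, -0.001], 'joint_efforts': [0.002, -43.386, -34.185, 0.07, 0.038, -0.0], 'tcp_pos': [192.117, -541.409, 237.851], 'eef_rot': [0.986, 0.17, 0.0, -0.001], 'wrist_force': [0.271, -0.469, 0.39], 'wrist_torque': [-0.024, 0.031, -0.049], 'finger_force': 0.0, 'width': 87.997}
scene [[596.3520134882282, 0.0, 326.45375511160137], [0.0, 596.3520134882282, 228.16778670156307], [0.0, 0.0, 1.0]] [[-0.83, -0.371, 0.416, 1065.713], [0.557, -0.537, 0.633, 583.375], [-0.012, 0.758, 0.653, 740.089], [0.0, 0.0, 0.0, 1.0]]
tray [(0.87, [490.0, 318.0, 172.0, 143.0]), (0.62, [288.0, 232.0, 16.0, 21.0])]
cuvette_a [(0.8, [326.0, 225.0, 23.0, 11.0]), (0.72, [288.0, 230.0, 15.0, 20.0])]
cuvette_b [(0.8, [326.0, 225.0, 23.0, 11.0]), (0.72, [288.0, 230.0, 15.0, 20.0])]
cuvette_c [(0.8, [326.0, 225.0, 23.0, 11.0]), (0.72, [288.0, 230.0, 15.0, 20.0])]
vial [(0.61, [383.0, 225.0, 8.0, 30.0]), (0.5, [242.0, 266.0, 76.0, 82.0])]
top [[580.4783148103209, 0.0, 311.5325484644313], [0.0, 580.4783148103209, 241.83093733540136], [0.0, 0.0, 1.0]] [[-0.015, 0.986, -0.164, 427.515], [-1.0, -0.017, -0.01, -110.394], [-0.012, 0.164, 0.986, 1111.239], [0.0, 0.0, 0.0, 1.0]]
tray [(0.77, [160.0, 309.0, 106.0, 146.0])]
cuvette_a [(0.65, [350.0, 217.0, 13.0, 23.0]), (0.63, [334.0, 248.0, 14.0, 21.0]), (0.59, [333.0, 323.0, 18.0, 24.0])]
cuvette_b [(0.65, [350.0, 217.0, 13.0, 23.0]), (0.63, [334.0, 248.0, 14.0, 21.0]), (0.59, [333.0, 323.0, 18.0, 24.0])]
cuvette_c [(0.65, [350.0, 217.0, 13.0, 23.0]), (0.63, [334.0, 248.0, 14.0, 21.0]), (0.59, [333.0, 323.0, 18.0, 24.0])]
vial [(0.65, [348.0, 217.0, 16.0, 24.0]), (0.59, [291.0, 290.0, 16.0, 15.0])]
```

View pics/top0.png

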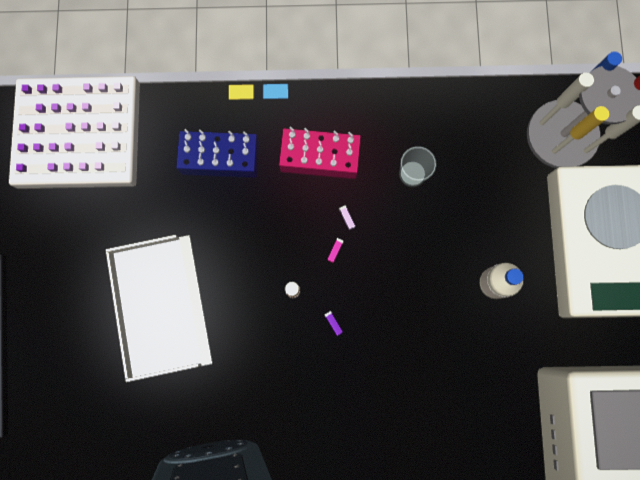

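View pics/scene0.png

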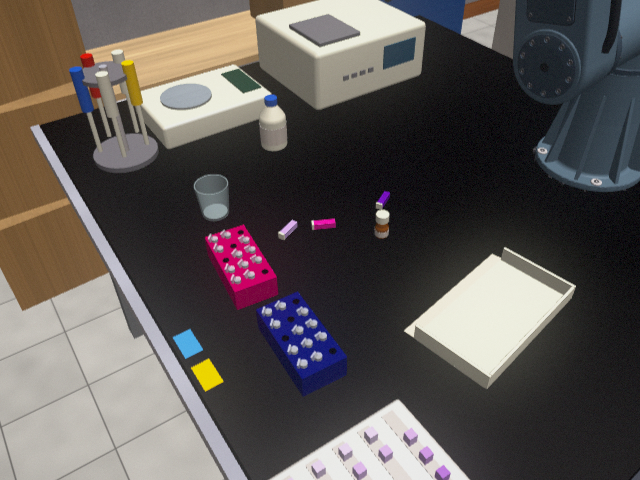

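The top view shows lilac at about (347,217), pink (335,250), the vial (292,289) and purple (333,323). The tray's front edge runs from (190,237) to (211,364). The scene view has lilac at (288,230), pink (323,224), purple (383,199) and the vial (382,224). Next I measure these in both views.

```bash
cat > h.py <<'E'
import numpy as np,cv2
def ray(d,uv):
    K=d["K"];T=d["world_from_camera"];uv=np.atleast_2d(uv).astype(float)
    c=np.c_[(uv[:,0]-K[0,2])/K[0,0],-(uv[:,1]-K[1,2])/K[1,1],-np.ones(len(uv))]
    return T[:3,3],c@T[:3,:3].T
def plane(d,uv,z):
    o,r=ray(d,uv); return o+r*((z-o[2])/r[:,2])[:,None]
def tri(d1,p1,d2,p2):
    o1,r1=ray(d1,p1);o2,r2=ray(d2,p2);r1=r1[0];r2=r2[0]
    s=np.linalg.lstsq(np.c_[r1,-r2],o2-o1,rcond=None)[0]
    a=o1+s[0]*r1;b=o2+s[1]*r2
    return (a+b)/2,np.linalg.norm(a-b)
def depthpts(d,m):
    v,u=np.nonzero(m&(d["depth"]>0)); o,r=ray(d,np.c_[u,v]); return o+r*d["depth"][v,u][:,None]
def crop(d,box):
    m=np.zeros(d["depth"].shape,bool);x0,y0,x1,y1=box;m[y0:y1,x0:x1]=1;return m
def cuv(d,box,zmin=4,zmax=20):
    "cuvette: centre, yaw, length from depth above bench inside box (cap+body)"
    P=depthpts(d,crop(d,box)); P=P[(P[:,2]>zmin)&(P[:,2]<zmax)]
    (c,s,a)=cv2.minAreaRect(P[:,:2].astype(np.float32)); return np.r_[c,np.median(P[:,2])],s,a,len(P)
E
python3 - <<'E'
from h import *
S=dict(np.load("scene0.npz"));T=dict(np.load("top0.npz"))
for d,bs in ((T,dict(lil=(335,203,359,231),pink=(324,234,346,266),purp=(320,308,346,338),vial=(281,278,303,301))),
             (S,dict(lil=(275,217,301,243),pink=(308,216,340,234),purp=(374,190,393,210),vial=(372,208,392,239)))):
    for n,b in bs.items():
        P=depthpts(d,crop(d,b)); print(n,"z pct",np.round(np.percentile(P[:,2],[2,20,50,90,99]),1))
        hsv=cv2.cvtColor(d["frame"],cv2.COLOR_RGB2HSV);m=crop(d,b)&(hsv[:,:,2]>90)
        v,u=np.nonzero(m);c=np.array([u.mean(),v.mean()])
        q=plane(d,np.c_[u,v],6 if n!="vial" else 50)
        r=cv2.minAreaRect(q[:,:2].astype(np.float32))
        print("  px",c.round(1),"rect",np.round(r[0],1),np.round(r[1],1),round(r[2],1),"n",m.sum())
        globals().setdefault("px",{}).setdefault(n,[]).append(c)
for n,(a,b) in px.items(): p,e=tri(T,a,S,b);print(n,"tri",p.round(1),"gap",e.round(1))
print("tray front corners top",plane(T,[[190,237],[211,364]],2).round(1),"back outer tops",plane(T,[[107,250],[126,381]],30).round(1))
print("scene: corner front-near(robot)/far",plane(S,[[502,250],[406,331]],2).round(1), tri(T,[190,237],S,[406,331]))
P=depthpts(T,crop(T,(140,270,190,340)));print("tray floor z",np.median(P,0).round(1))
P=depthpts(T,crop(T,(100,230,220,390)));w=P[(P[:,2]>20)&(P[:,2]<40)];print("wall z",np.percentile(w[:,2],[50,95]),cv2.minAreaRect(w[:,:2].astype(np.float32)))
f=P[(P[:,2]<8)]
E
# zoomed crop
python3 - <<'E'
import cv2
im=cv2.imread("pics/top0.png")[195:395,95:365];cv2.imwrite("pics/z.png",cv2.resize(im,None,fx=2.96,fy=2.96,interpolation=cv2.INTER_CUBIC))
E
```

```text
lil z pct [-2.8 -0.7  1.4 12.9 15.8]
  px [346.7 216.8] rect [ 659.3 -168.6] [47.6 14.3] 23.0 n 179
pink z pct [-3.1 -0.5  1.5 13.  16.4]
  px [335.  249.6] rect [ 595.3 -144.2] [14.1 48. ] 64.0 n 179
purp z pct [-3.1 -1.1  1.  13.2 15.9]
  px [333.2 322.9] rect [ 455.8 -137.9] [46.5 13.8] 29.5 n 182
vial z pct [-3.4 -0.2  2.4 53.3 55.7]
  px [292.  289.2] rect [516.4 -62.8] [25.6 27.5] 89.3 n 190
lil z pct [-4.3 -2.4 -1.  10.4 12.9]
  px [287.2 229.4] rect [ 660.  -168.9] [57.3 21.2] 24.4 n 210
pink z pct [-4.2 -2.4 -0.7 10.6 12.7]
  px [323.1 223.6] rect [ 595.9 -143.7] [27.9 45.8] 63.8 n 232
purp z pct [-4.1 -2.3 -0.5 10.9 13.1]
  px [382.4 200. ] rect [ 458.6 -137.7] [60.6 20.3] 38.6 n 151
vial z pct [-4.  -1.8 10.2 49.7 51.7]
  px [382.1 222.5] rect [535.3 -43.2] [80.8 23.8] 50.4 n 330
lil tri [ 660.2 -168.9    4.8] gap 0.9
pink tri [ 595.6 -144.5    5.1] gap 0.1
purp tri [ 456.5 -138.6    3.8] gap 1.6
vial tri [519.  -62.   28.4] gap 0.4
tray front corners top [[625.8 136.8   2. ]
 [383.2  92.7   2. ]] back outer tops [[598.5 287.5  30. ]
 [356.2 242.4  30. ]]
scene: corner front-near(robot)/far [[368.2  98.1   2. ]
 [631.  144.7   2. ]] (array([626.70090926, 139.20699684,  -6.3559034 ]), np.float64(1.5877717450151387))
tray floor z [495.7 182.9   2.6]
wall z [29.58784559 33.12036552] ((491.723388671875, 201.70562744140625), (250.81704711914062, 135.98095703125), 11.147917747497559)
```

View pics/z.png

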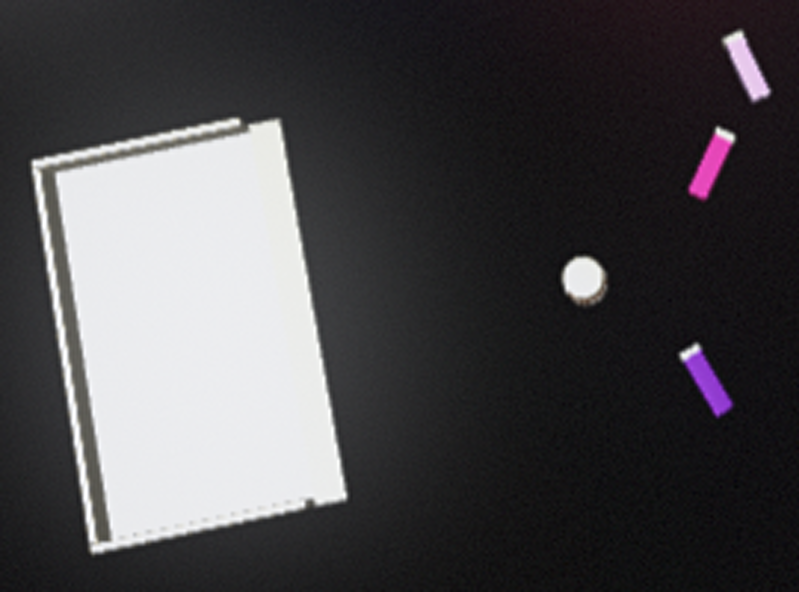

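The zoom shows the tray's ramp strip in front of the wall ends, at image columns about 183-207. The lilac and purple cuvettes are yawed about +23° and +29°, and pink about -26°. From the wall rectangle, the tray yaw is about 10.8° and its origin is about (492,199). I'll turn the tool towards the push direction now and check the bystanders in the same step.

Call:
move_arm([
  [[0,0,-0.122,0,0,0,12],[0,0,-0.122,0,0,0,12],[0,0,-0.122,0,0,0,12],[0,0,-0.122,0,0,0,12],[0,0,-0.122,0,0,0,12],[0,0,-0.122,0,0,0,12],[0,0,-0.122,0,0,0,12],[0,0,-0.122,0,0,0,12],[0,0,-0.122,0,0,0,12],[0,0,-0.122,0,0,0,12],[0,0,-0.122,0,0,0,12],[0,0,-0.12,0,0,0,12]],
])

```text
clock: 1.6
tcp_pos: [192.2, -541.9, 238.8]
eef_rot: [0.618, 0.786, -0.0, 0.0]
wrist_force: [0.6, -0.5, 0.5]
width: 12.3
finger_force: 0.0
```

```bash
cat >> h.py <<'E'
from scipy.spatial.transform import Rotation as R
def go(s,x,y,z):
    "shift in tool axes to world target, and yaw of tool x (deg)"
    Rm=R.from_quat(s["eef_rot"]).as_matrix(); 
    print("tcp",np.round(s["tcp_pos"],1),"toolx deg",np.degrees(np.arctan2(Rm[1,0],Rm[0,0])).round(1),"tilt",np.round(Rm[:2,2],3),"t",round(float(s["clock"]),2),"w",np.round(s["width"],1))
    print("shift",np.round(Rm.T@(np.array([x,y,z])-s["tcp_pos"]),1))
E
python3 - <<'E'
from h import *
from plant import ctrl
T=dict(np.load("top0.npz"))
for n,b,lo in (("mag",(272,120,366,180),30),("blue",(170,122,262,180),30),("beaker",(395,140,440,190),40),("bottle",(475,255,530,305),60)):
    P=depthpts(T,crop(T,b));P=P[P[:,2]>lo];print(n,np.percentile(P,[1,99],axis=0).round(0).tolist())
go(ctrl.observe(),670,-212,150)
E
```

```text
mag [[740.0, -191.0, 33.0], [823.0, -44.0, 61.0]]
blue [[745.0, 6.0, 32.0], [823.0, 153.0, 62.0]]
beaker [[714.0, -331.0, 40.0], [777.0, -269.0, 73.0]]
bottle [[500.0, -469.0, 62.0], [555.0, -417.0, 124.0]]
tcp [ 192.2 -541.9  238.8] toolx deg 103.6 tilt [-0. -0.] t 1.6 w 12.3
shift [208.  542.1  88.7]
```

Call:
move_arm([
  [[0,0,0,10.7,27.1,0,12],[0,0,0,10.7,27.1,0,12],[0,0,0,10.7,27.1,0,12],[0,0,0,10.7,27.1,0,12],[0,0,0,10.7,27.1,0,12],[0,0,0,10.7,27.1,0,12],[0,0,0,10.7,27.1,0,12],[0,0,0,10.7,27.1,0,12],[0,0,0,10.7,27.1,0,12],[0,0,0,10.7,27.1,0,12],[0,0,0,10.7,27.1,0,12],[0,0,0,10.7,27.1,0,12]],
])

```text
clock: 2.6
tcp_pos: [480.3, -341.2, 238.9]
eef_rot: [0.62, 0.784, -0.0, 0.0]
wrist_force: [0.2, -1.7, 0.8]
width: 12.3
finger_force: 0.0
```

Call:
move_arm([
  [[0,0,0,10.7,27.1,10,12],[0,0,0,10.7,27.1,10,12],[0,0,0,10.7,27.1,10,12],[0,0,0,10.7,27.1,10,12],[0,0,0,10.7,27.1,15,12],[0,0,0,10.7,27.1,15,12],[0,0,0,10.7,27.1,15,12],[0,0,0,10.7,27.1,15,12],[0,0,0,0,0,15,12],[0,0,0,0,0,15,12],[0,0,0,0,0,15,12],[0,0,0,0,0,0,12]],
])

```text
clock: 3.6
tcp_pos: [667.4, -208.9, 89.3]
eef_rot: [0.621, 0.784, -0.001, -0.003]
wrist_force: [-0.2, 0.9, 0.0]
width: 11.6
finger_force: 0.0
```

```bash
python3 - <<'E'
from h import *
from plant import ctrl
go(ctrl.observe(),669,-206,7)
E
```

```text
tcp [ 667.4 -208.9   89.3] toolx deg 103.2 tilt [-0.006  0.003] t 3.6 w 11.6
shift [ 2.1  2.7 82.3]
```

Call:
move_arm([
  [[0,0,0,0,0,12,12],[0,0,0,0,0,12,12],[0,0,0,0,0,12,12],[0,0,0,0,0,12,12],[0,0,0,0,0,10,12],[0,0,0,0,0,10,12],[0,0,0,0,0,8,12],[0,0,0,0,0,6,12],[0,0,0,0,0,0,12],[0,0,0,0,0,0,12]],
])

```text
clock: 4.43
tcp_pos: [670.4, -209.0, 11.4]
eef_rot: [0.62, 0.784, -0.0, -0.0]
wrist_force: [0.2, -0.3, 0.3]
width: 11.9
finger_force: 0.0
```

```bash
python3 - <<'E'
from h import *
from plant import ctrl
s=ctrl.observe();go(s,567,205,7);print(s["wrist_force"])
d=ctrl.snapshot("scene");cv2.imwrite("pics/s1.png",cv2.resize(d["frame"][120:360,150:470,::-1],None,fx=2.4,fy=2.4))
E
```

```text
tcp [ 670.4 -209.    11.4] toolx deg 103.3 tilt [-0.  0.] t 4.43 w 11.9
shift [426.6  -5.4   4.5]
[ 0.2169082  -0.30840489  0.30369486]
```

View pics/s1.png

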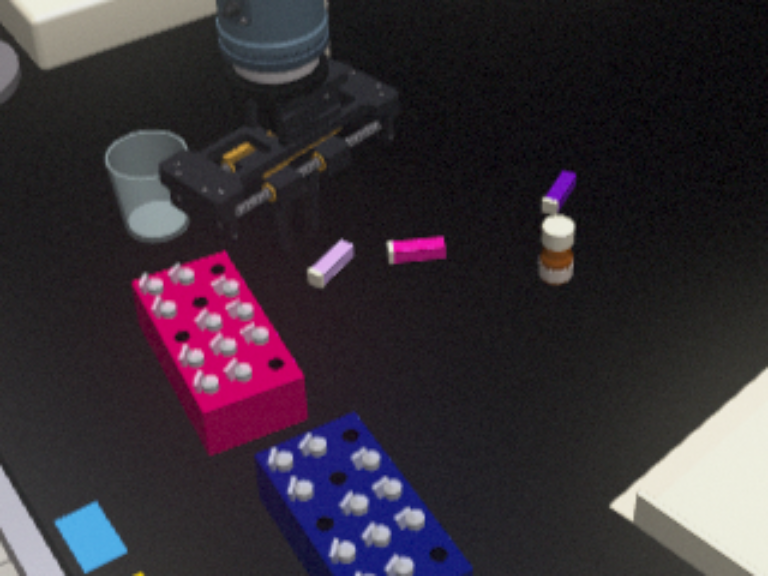

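The gripper body sits clear between the beaker and the magenta rack, and the fingers are behind the lilac cuvette at about (330,262). Pushing lilac now.

Call:
move_arm([
  [[0,0,0,2,-3,5,12],[0,0,0,5,0,0,12],[0,0,0,7,0,0,12],[0,0,0,7,0,0,12],[0,0,0,7,0,0,12],[0,0,0,8,0,0,12],[0,0,0,8,0,0,12],[0,0,0,9,0,0,12],[0,0,0,10,0,0,12],[0,0,0,10,0,0,12],[0,0,0,10,0,0,12],[0,0,0,10,0,0,12]],
])

```text
clock: 5.48
tcp_pos: [645.9, -118.1, 6.7]
eef_rot: [0.62, 0.784, 0.0, -0.0]
wrist_force: [-0.4, -0.4, -0.9]
width: 11.9
finger_force: 0.0
```

```bash
cat >> h.py <<'E'
COL=dict(lil=None,pink=((155,100,80),(172,255,255)),purp=((128,110,50),(150,255,255)))
def find(d,n,z=6):
    hsv=cv2.cvtColor(d["frame"],cv2.COLOR_RGB2HSV)
    m=cv2.inRange(hsv,(130,15,120),(165,90,255)) if n=="lil" else cv2.inRange(hsv,*COL[n])
    k,lab,st,ce=cv2.connectedComponentsWithStats(m)
    out=[]
    for i in range(1,k):
        if st[i,4]<25: continue
        v,u=np.nonzero(lab==i);q=plane(d,np.c_[u,v],z)[:,:2]
        c=q.mean(0)
        if not(330<c[0]<720 and -260<c[1]<290): continue
        r=cv2.minAreaRect(q.astype(np.float32)); a=r[2] if r[1][0]>r[1][1] else r[2]-90
        out.append((np.round(r[0]).tolist(),np.round(r[1]).tolist(),round(a),ce[i].round().tolist()))
    return out
E
python3 - <<'E'
from h import *
from plant import ctrl
s=ctrl.observe();go(s,570,208,7);print(s["wrist_force"])
for c in ("top","scene"):
    d=ctrl.snapshot(c)
    for n in COL: print(c,n,find(d,n))
E
```

```text
tcp [ 645.9 -118.1    6.7] toolx deg 103.3 tilt [-0.  0.] t 5.48 w 11.9
shift [ 3.348e+02  1.200e+00 -3.000e-01]
[-0.35631927 -0.44329733 -0.9253627 ]
top lil []
top pink []
top purp [([453.0, -139.0], [42.0, 16.0], 30, [334.0, 324.0])]
scene lil [([642.0, -100.0], [49.0, 22.0], 14, [316.0, 245.0])]
scene pink [([587.0, -140.0], [29.0, 27.0], 57, [328.0, 223.0])]
scene purp [([452.0, -141.0], [50.0, 18.0], 31, [384.0, 197.0])]
```

Lilac lies flush against the blade and centred, so I continue the push.

Call:
move_arm([
  [[0,0,0,11,0,0,12],[0,0,0,12,0,0,12],[0,0,0,12,0,0,12],[0,0,0,12,0,0,12],[0,0,0,12,0,0,12],[0,0,0,12,0,0,12],[0,0,0,12,0,0,12],[0,0,0,12,0,0,12],[0,0,0,12,0,0,12],[0,0,0,12,0,0,12],[0,0,0,12,0,0,12],[0,0,0,12,0,0,12]],
])

```text
clock: 6.58
tcp_pos: [613.0, 21.1, 6.7]
eef_rot: [0.621, 0.784, 0.0, 0.0]
wrist_force: [0.2, -0.0, 0.7]
width: 11.9
finger_force: 0.0
```

Call:
move_arm([
  [[0,0,0,12,0,0,12],[0,0,0,12,0,0,12],[0,0,0,12,0,0,12],[0,0,0,11,0,0,12],[0,0,0,10,0,0,12],[0,0,0,8,0,0,12],[0,0,0,8,0,0,12],[0,0,0,8,0,0,12],[0,0,0,8,0,0,12],[0,0,0,8,0,0,12],[0,0,0,8,0,0,12],[0,0,0,8,0,0,12]],
])

```text
clock: 7.58
tcp_pos: [587.2, 130.6, 6.8]
eef_rot: [0.621, 0.784, 0.0, 0.0]
wrist_force: [0.3, 0.4, -0.4]
width: 12.1
finger_force: 0.0
```

```bash
python3 - <<'E'
from h import *
from plant import ctrl
s=ctrl.observe();go(s,570,208,7);print(s["wrist_force"])
d=ctrl.snapshot("scene")
print(find(d,"lil",8))
cv2.imwrite("pics/s2.png",cv2.resize(d["frame"][120:420,240:600,::-1],None,fx=2,fy=2))
E
```

```text
tcp [587.2 130.6   6.8] toolx deg 103.3 tilt [ 0. -0.] t 7.58 w 12.1
shift [79.3  1.1 -0.3]
[ 0.34773153  0.35068821 -0.36971672]
[([583.0, 146.0], [46.0, 17.0], 14, [431.0, 316.0])]
```

View pics/s2.png

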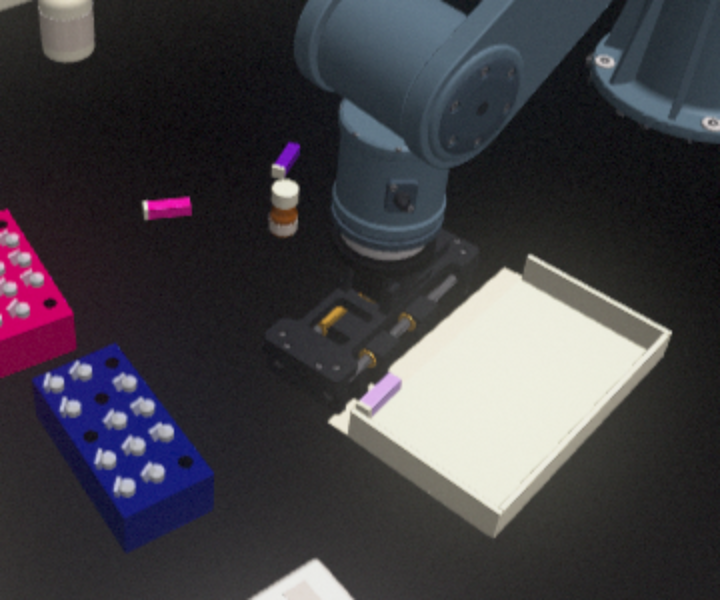

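Lilac is at the front edge just inside the +x wall, with its cap at about (362,408). It needs about 76 mm more, with a slow finish, then I back off and lift.

Call:
move_arm([
  [[0,0,0,8,0,0,12],[0,0,0,9,0,0,12],[0,0,0,9,0,0,12],[0,0,0,9,0,0,12],[0,0,0,9,0,0,12],[0,0,0,8,0,0,12],[0,0,0,7,0,0,12],[0,0,0,6,0,0,12],[0,0,0,5,0,0,12],[0,0,0,3,0,0,12],[0,0,0,2,0,0,12],[0,0,0,1,0,0,12]],
])

```text
clock: 8.63
tcp_pos: [569.8, 204.0, 6.7]
eef_rot: [0.62, 0.784, -0.0, 0.0]
wrist_force: [0.1, 0.1, -0.2]
width: 12.0
finger_force: 0.0
```

Call:
move_arm([
  [[0,0,0,-5,0,0,12],[0,0,0,-15,0,0,12],[0,0,0,-20,0,-15,12],[0,0,0,-20,0,-30,12],[0,0,0,-20,0,-35,12],[0,0,0,-20,0,-30,12],[0,0,0,-20,0,-10,12],[0,0,0,-25,0,0,12],[0,0,0,-25,0,0,12],[0,0,0,-25,0,0,12],[0,0,0,-25,0,0,12],[0,0,0,-25,0,0,12]],
])

```text
clock: 9.63
tcp_pos: [626.2, -36.6, 126.8]
eef_rot: [0.621, 0.784, -0.0, 0.0]
wrist_force: [0.2, 0.1, 0.5]
width: 11.7
finger_force: 0.0
```

```bash
python3 - <<'E'
from h import *
from plant import ctrl
s=ctrl.observe();go(s,598,-190,90)
for c in ("scene","top"):
    d=ctrl.snapshot(c)
    for n in COL: print(c,n,find(d,n,8 if n=="lil" else 6))
E
```

```text
tcp [626.2 -36.6 126.8] toolx deg 103.2 tilt [ 0. -0.] t 9.63 w 11.7
shift [-142.8  -62.6   36.8]
scene lil [([565.0, 220.0], [43.0, 15.0], 12, [471.0, 341.0])]
scene pink [([594.0, -143.0], [28.0, 43.0], -26, [324.0, 223.0])]
scene purp [([452.0, -141.0], [50.0, 18.0], 31, [384.0, 197.0])]
top lil [([571.0, 221.0], [28.0, 15.0], 20, [145.0, 264.0])]
top pink [([593.0, -143.0], [14.0, 42.0], -26, [334.0, 251.0])]
top purp [([453.0, -139.0], [42.0, 16.0], 30, [334.0, 324.0])]
```

Lilac rests inside at (565,220). Next is pink, with the blade square to +y.

Call:
move_arm([
  [[0,0,0.116,0,0,0,12],[0,0,0.116,0,0,0,12],[0,0,0,-24,-5,0,12],[0,0,0,-24,-5,5,12],[0,0,0,-25,-5,5,12],[0,0,0,-25,-5,5,12],[0,0,0,-25,-4,5,12],[0,0,0,-25,-4,10,12],[0,0,0,0,0,18,12],[0,0,0,0,0,18,12],[0,0,0,0,0,18,12],[0,0,0,0,0,18,12]],
])

```text
clock: 10.73
tcp_pos: [597.8, -182.6, 23.9]
eef_rot: [0.707, 0.707, 0.0, -0.0]
wrist_force: [0.6, 0.0, -0.7]
width: 11.6
finger_force: 0.0
```

```bash
python3 - <<'E'
from h import *
from plant import ctrl
go(ctrl.observe(),598,-185,7)
E
```

```text
tcp [ 597.8 -182.6   23.9] toolx deg 90.0 tilt [-0.  0.] t 10.73 w 11.6
shift [-2.4  0.2 16.9]
```

Call:
move_arm([
  [[0,0,0,-2,0,11,12],[0,0,0,0,0,6,12],[0,0,0,5,0,0,12],[0,0,0,6,0,0,12],[0,0,0,6,0,0,12],[0,0,0,6,0,0,12],[0,0,0,6,0,0,12],[0,0,0,7,0,0,12],[0,0,0,7,0,0,12],[0,0,0,8,0,0,12],[0,0,0,8,0,0,12],[0,0,0,8,0,0,12]],
])

```text
clock: 11.73
tcp_pos: [598.1, -116.6, 7.7]
eef_rot: [0.707, 0.707, 0.0, -0.0]
wrist_force: [-0.6, 0.6, -0.6]
width: 11.9
finger_force: 0.1
```

```bash
python3 - <<'E'
from h import *
from plant import ctrl
go(ctrl.observe(),508,196,7)
d=ctrl.snapshot("scene");print(find(d,"pink"))
E
```

```text
tcp [ 598.1 -116.6    7.7] toolx deg 90.0 tilt [-0.  0.] t 11.73 w 11.9
shift [312.6 -90.1   0.8]
[([590.0, -101.0], [47.0, 25.0], 0, [340.0, 234.0])]
```

Pink is flush with the blade at yaw 0. I'll curve the path gently to about 17°.

Call:
move_arm([
  [[0,0,-0.05,8,0,0.5,12],[0,0,-0.05,8,0,0.5,12],[0,0,-0.05,8,0,0,12],[0,0,-0.05,8,0,0,12],[0,0,-0.05,8,0,0,12],[0,0,-0.05,8,0,0,12],[0,0,0,10,0,0,12],[0,0,0,10,0,0,12],[0,0,0,10,0,0,12],[0,0,0,10,0,0,12],[0,0,0,10,0,0,12],[0,0,0,10,0,0,12]],
])

```text
clock: 12.78
tcp_pos: [574.1, -11.8, 6.7]
eef_rot: [0.594, 0.805, 0.0, 0.0]
wrist_force: [-0.5, -0.2, -0.7]
width: 12.0
finger_force: 0.0
```

```bash
python3 - <<'E'
from h import *
from plant import ctrl
go(ctrl.observe(),508,196,7)
for c in ("scene","top"):
    d=ctrl.snapshot(c);print(find(d,"pink"))
    print(c,"vial",[(round(r["conf"],2),np.round(r["rect"]).tolist()) for r in ctrl.boxes_of(c,"vial")][:3])
E
```

```text
tcp [574.1 -11.8   6.7] toolx deg 107.2 tilt [0. 0.] t 12.78 w 12.0
shift [218.   -1.9  -0.3]
[([561.0, 1.0], [51.0, 19.0], 19, [385.0, 259.0])]
scene vial [(0.74, [211.0, 200.0, 38.0, 48.0]), (0.29, [492.0, 319.0, 171.0, 140.0])]
[]
top vial [(0.41, [294.0, 289.0, 14.0, 13.0])]
```

Call:
move_arm([
  [[0,0,-0.015,10,0,0,12],[0,0,-0.015,11,0,0,12],[0,0,0,12,0,0,12],[0,0,0,12,0,0,12],[0,0,0,12,0,0,12],[0,0,0,12,0,0,12],[0,0,0,12,0,0,12],[0,0,0,11,0,0,12],[0,0,0,11,0,0,12],[0,0,0,10,0,0,12],[0,0,0,9,0,0,12],[0,0,0,8,0,0,12]],
])

```text
clock: 13.98
tcp_pos: [532.5, 111.3, 6.8]
eef_rot: [0.581, 0.814, 0.0, 0.0]
wrist_force: [-0.4, 0.1, 0.5]
width: 12.2
finger_force: 0.1
```

Call:
move_arm([
  [[0,0,0,8,0,0,12],[0,0,0,9,0,0,12],[0,0,0,9,0,0,12],[0,0,0,9,0,0,12],[0,0,0,9,0,0,12],[0,0,0,8,0,0,12],[0,0,0,7,0,0,12],[0,0,0,6,0,0,12],[0,0,0,5,0,0,12],[0,0,0,3,0,0,12],[0,0,0,2,0,0,12],[0,0,0,1,0,0,12]],
])

```text
clock: 14.98
tcp_pos: [508.1, 182.4, 6.7]
eef_rot: [0.581, 0.814, -0.0, -0.0]
wrist_force: [-0.4, -0.7, 0.1]
width: 11.8
finger_force: 0.0
```

```bash
python3 - <<'E'
from h import *
from plant import ctrl
go(ctrl.observe(),508,196,7)
d=ctrl.snapshot("scene");print(find(d,"pink",8),find(d,"lil",8))
E
```

```text
tcp [508.1 182.4   6.7] toolx deg 108.9 tilt [-0. -0.] t 14.98 w 11.8
shift [12.9  4.3 -0.3]
[([491.0, 193.0], [40.0, 15.0], 21, [493.0, 310.0])] [([565.0, 220.0], [43.0, 15.0], 12, [471.0, 341.0])]
```

Call:
move_arm([
  [[0,0,0,-5,0,0,12],[0,0,0,-15,0,0,12],[0,0,0,-15,0,-20,12],[0,0,0,-15,0,-30,12],[0,0,0,0,0,-30,12],[0,0,0,0,0,-30,12],[0,0,0,0,0,-15,12],[0,0,0.087,0,0,0,12],[0,0,0.087,0,0,0,12],[0,0,0.087,0,0,0,12],[0,0,0,0,0,0,12]],
])

```text
clock: 15.95
tcp_pos: [524.6, 134.3, 132.0]
eef_rot: [0.684, 0.73, 0.0, 0.0]
wrist_force: [0.2, -0.0, -0.9]
width: 12.1
finger_force: 0.0
```

```bash
python3 - <<'E'
from h import *
from plant import ctrl
go(ctrl.observe(),456,-182,25)
d=ctrl.snapshot("scene");print(find(d,"pink",8),find(d,"lil",8),find(d,"purp"))
E
```

```text
tcp [524.6 134.3 132. ] toolx deg 93.7 tilt [ 0. -0.] t 15.95 w 12.1
shift [-311.1  -89.1  106.9]
[([491.0, 193.0], [40.0, 14.0], 19, [493.0, 310.0])] [([565.0, 220.0], [44.0, 15.0], 12, [471.0, 341.0])] [([452.0, -141.0], [50.0, 18.0], 31, [384.0, 197.0])]
```

Call:
move_arm([
  [[0,0,0,-25,-8,0,12],[0,0,0,-29,-8,0,12],[0,0,0,-29,-8,0,12],[0,0,0,-29,-8,0,12],[0,0,0,-29,-8,0,12],[0,0,0,-29,-8,0,12],[0,0,0,-29,-8,0,12],[0,0,0,-29,-8,0,12],[0,0,0,-29,-8,0,12],[0,0,0,-29,-8,0,12],[0,0,0,-25,-9,0,12],[0,0,0,0,0,0,12]],
])

```text
clock: 17.0
tcp_pos: [456.2, -185.8, 131.9]
eef_rot: [0.683, 0.731, -0.001, 0.001]
wrist_force: [0.1, -0.4, 0.9]
width: 11.9
finger_force: 0.0
```

Call:
move_arm([
  [[0,0,0,0,0,20,12],[0,0,0,0,0,20,12],[0,0,0,0,0,20,12],[0,0,0,0,0,20,12],[0,0,0,0,0,15,12],[0,0,0,0,0,12,12],[0,0,0,0,0,0,12]],
])

```text
clock: 17.58
tcp_pos: [455.2, -179.9, 22.2]
eef_rot: [0.682, 0.732, -0.0, -0.003]
wrist_force: [-0.2, 0.1, 0.0]
width: 12.2
finger_force: 0.0
```

```bash
python3 - <<'E'
from h import *
from plant import ctrl
go(ctrl.observe(),435,180,7)
E
```

```text
tcp [ 455.2 -179.9   22.2] toolx deg 94.1 tilt [-0.004  0.003] t 17.58 w 12.2
shift [360.4   5.5  16.4]
```

Call:
move_arm([
  [[0,0,0,-2,0,10,12],[0,0,0,0,0,7.5,12],[0,0,0,5,0,0,12],[0,0,0,6,0,0,12],[0,0,0,6,0,0,12],[0,0,0,6,0,0,12],[0,0,0,6,0,0,12],[0,0,0,7,0,0,12],[0,0,0,7,0,0,12],[0,0,0,8,0,0,12],[0,0,0,8,0,0,12],[0,0,0,8,0,0,12]],
])

```text
clock: 18.58
tcp_pos: [452.5, -115.8, 7.3]
eef_rot: [0.682, 0.731, 0.0, 0.0]
wrist_force: [0.3, 0.2, 0.6]
width: 12.1
finger_force: 0.1
```

```bash
python3 - <<'E'
from h import *
from plant import ctrl
go(ctrl.observe(),435,180,7)
d=ctrl.snapshot("scene");print(find(d,"purp"))
d=ctrl.snapshot("top");print(find(d,"purp"))
E
```

```text
tcp [ 452.5 -115.8    7.3] toolx deg 94.0 tilt [ 0. -0.] t 18.58 w 12.1
shift [296.3   3.    0.3]
[([455.0, -99.0], [50.0, 25.0], 3, [396.0, 209.0])]
[]
```

Purple is flush at about (458,-99) and clear of the vial, so I push on.

Call:
move_arm([
  [[0,0,0,9,0,0.3,12],[0,0,0,10,0,0,12],[0,0,0,11,0,0,12],[0,0,0,12,0,0,12],[0,0,0,12,0,0,12],[0,0,0,12,0,0,12],[0,0,0,12,0,0,12],[0,0,0,12,0,0,12],[0,0,0,12,0,0,12],[0,0,0,12,0,0,12],[0,0,0,12,0,0,12],[0,0,0,12,0,0,12]],
])

```text
clock: 19.68
tcp_pos: [442.7, 22.5, 6.9]
eef_rot: [0.682, 0.731, -0.0, -0.0]
wrist_force: [-0.3, -0.5, -0.5]
width: 12.4
finger_force: 0.0
```

Call:
move_arm([
  [[0,0,0,11,0,0,12],[0,0,0,10,0,0,12],[0,0,0,9,0,0,12],[0,0,0,8,0,0,12],[0,0,0,8,0,0,12],[0,0,0,8,0,0,12],[0,0,0,8,0,0,12],[0,0,0,8,0,0,12],[0,0,0,8,0,0,12],[0,0,0,8,0,0,12],[0,0,0,8,0,0,12],[0,0,0,8,0,0,12]],
])

```text
clock: 20.68
tcp_pos: [436.0, 123.6, 6.9]
eef_rot: [0.682, 0.731, 0.0, -0.0]
wrist_force: [0.3, -0.8, 0.2]
width: 12.2
finger_force: 0.0
```

```bash
python3 - <<'E'
from h import *
from plant import ctrl
go(ctrl.observe(),435,180,7)
d=ctrl.snapshot("scene");print(find(d,"purp",8),find(d,"pink",8))
cv2.imwrite("pics/s3.png",cv2.resize(d["frame"][150:420,280:600,::-1],None,fx=2.2,fy=2.2))
E
```

```text
tcp [436.  123.6   6.9] toolx deg 94.0 tilt [0. 0.] t 20.68 w 12.2
shift [56.3  2.9 -0.1]
[([438.0, 139.0], [43.0, 18.0], 4, [492.0, 276.0])] [([491.0, 193.0], [40.0, 14.0], 19, [493.0, 310.0])]
```

View pics/s3.png

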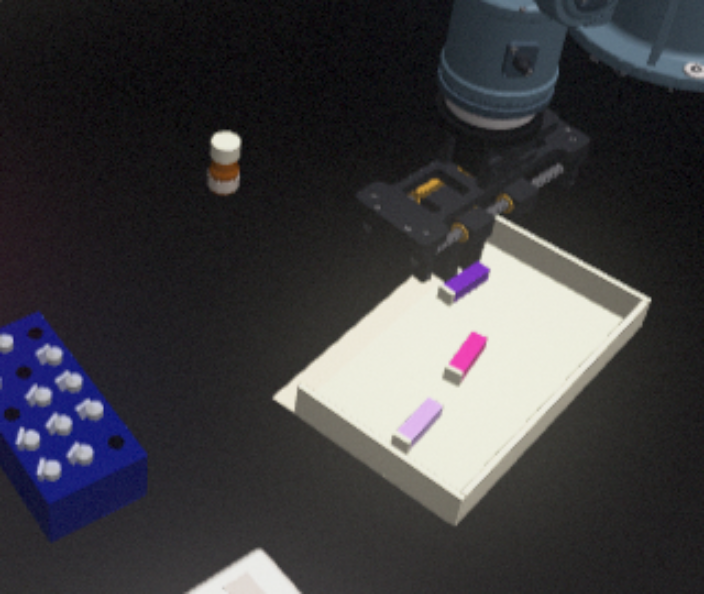

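All three cuvettes are in the tray. Purple, at about (465,283), is just past the front edge, and pink and lilac are well inside. I push purple another 42 mm, then withdraw.

Call:
move_arm([
  [[0,0,0,5,0,0,12],[0,0,0,6,0,0,12],[0,0,0,6,0,0,12],[0,0,0,6,0,0,12],[0,0,0,5,0,0,12],[0,0,0,5,0,0,12],[0,0,0,4,0,0,12],[0,0,0,3,0,0,12],[0,0,0,2,0,0,12],[0,0,0,0,0,0,12]],
])

```text
clock: 21.57
tcp_pos: [433.1, 165.0, 6.9]
eef_rot: [0.682, 0.731, 0.0, -0.0]
wrist_force: [-0.5, -0.0, -0.2]
width: 11.9
finger_force: 0.0
```

Call:
move_arm([
  [[0,0,0,-5,0,0,12],[0,0,0,-15,0,0,12],[0,0,0,-20,0,-10,12],[0,0,0,-20,-5,-30,12],[0,0,0,-20,-5,-35,12],[0,0,0,-20,-5,-35,12],[0,0,0,-30,-5,-30,12],[0,0,0,-30,-5,-20,12],[0,0,0,-30,-5,0,12],[0,0,0,-30,-5,0,12],[0,0,0,-30,0,0,12],[0,0,0,0,0,0,12]],
])

```text
clock: 22.57
tcp_pos: [415.8, -91.2, 167.0]
eef_rot: [0.684, 0.73, -0.0, 0.002]
wrist_force: [0.2, -1.3, 0.5]
width: 12.1
finger_force: 0.0
```

```bash
python3 - <<'E'
from h import *
from plant import ctrl
s=ctrl.observe();go(s,435,180,7)
O=np.array([492.2,199.3]);a=np.radians(10.8);M=np.array([[np.cos(a),np.sin(a)],[-np.sin(a),np.cos(a)]])
for c in ("scene","top"):
    d=ctrl.snapshot(c)
    for n in COL:
        for r in find(d,n,8): print(c,n,r,"tray",(M@(np.array(r[0])-O)).round())
    print(c,"vial",[(round(r["conf"],2),np.round(r["rect"]).tolist()) for r in ctrl.boxes_of(c,"vial")][:3])
    cv2.imwrite(f"pics/end_{c}.png",d["frame"][:,:,::-1])
E
```

```text
tcp [415.8 -91.2 167. ] toolx deg 93.7 tilt [ 0.002 -0.003] t 22.57 w 12.1
shift [269.9  36.3 159.2]
scene lil ([565.0, 220.0], [43.0, 15.0], 12, [471.0, 341.0]) tray [75.  7.]
scene pink ([491.0, 193.0], [40.0, 14.0], 19, [493.0, 310.0]) tray [-2. -6.]
scene purp ([434.0, 182.0], [42.0, 15.0], 4, [512.0, 291.0]) tray [-60.  -6.]
scene vial [(0.85, [383.0, 223.0, 13.0, 30.0])]
top lil ([565.0, 220.0], [41.0, 15.0], 14, [146.0, 267.0]) tray [75.  7.]
top lil ([494.0, 195.0], [44.0, 15.0], 20, [159.0, 303.0]) tray [ 1. -5.]
top purp ([435.0, 183.0], [39.0, 11.0], 6, [163.0, 337.0]) tray [-59.  -5.]
top vial []
```

View pics/end_top.png

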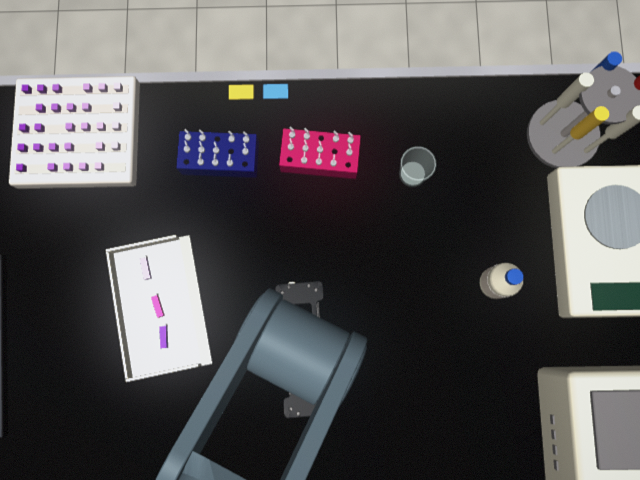

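View pics/end_scene.png

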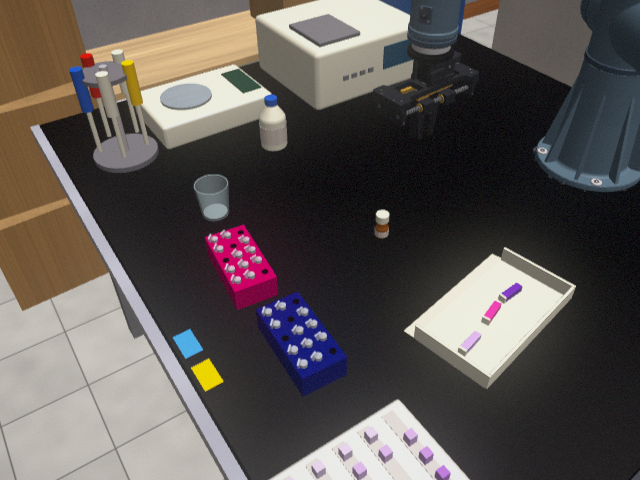

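Both views show all three cuvettes well inside the tray: lilac at (470,343), pink at (492,312) and purple at (511,292) in the scene view. The vial stands unmoved at (382,224), the racks, beaker and bottle are where they were, and the arm is clear. Handing in.

```bash
python3 -c "
from plant import ctrl
print(ctrl.sign_off())"
```

```text
the job is handed in; nothing more can be done
None
```

I pushed all three cuvettes into the tray, where they lie at least 50 mm behind the front edge; the vial and everything else look unmoved, and I handed the job in about 23 s into the 67 s limit (no verdict was returned).

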